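Hang a small parts bin on the louvred panel

TASK

Hang the narrow black parts bin on the upper rail of the louvred panel, a good 2 cm or more to the left of the aluminium clamp stop: keep it upright, feel its rear lip against the sheet, let it down behind the rail's tongue and do not force it. Then slide the hanging bin along the rail, gently, until its side rests against the stop, and let it go. Do not disturb the tin, the solder reel or the cutters.

Things in the scene. Friction and masses are not known exactly. Their poses are not given: they have to be found in the camera images.
- bin_mid (a point): Centre of the loose narrow black open parts bin (white connectors fixed in it), 30 mm over its underside. 110 mm long (its x), 56 wide (its y), 60 high; 0.13 to 0.3 kg. The 3 mm side walls are 60 mm high from x = -25 to +55 mm, only about 37 mm further forward: pinch it across its 56 mm width. Back wall's outer face: x = +55 mm. A foot low on the back reaches x = +68 mm. z up.
- bin_lip (a point): Lower rear edge of the bin's hooked lip, mid-width, 68 mm behind (+x of) bin_mid, 45 mm over the underside. A 3 mm thick bridge at rim height runs back from the back wall; from it the 3 mm thick lip hangs down 12 mm. So a 10 mm wide slot, open downward, lies between back wall and lip. Lip and bridge are as wide as the bin (56 mm). Axes as the bin's.
- hang_bin: The same bin; origin at the centre of its underside, axes as above.
- panel: Fixed stand of the grey louvred panel, 360 mm wide (y). Origin on the bench midway between the uprights in their front plane; x into the panel, y to the left, z up. Between the uprights is a steel sheet (324 mm wide, top at z = 180 mm) with two full-width rails. Its face lies 0 to 24 mm behind the uprights' front plane, parallel to it; this is not reported: feel or see it. It does not give way.
- rail_mark (a point): Mid-width point in the uprights' front plane (not on the rail itself) at the height of the upper rail's top edge, 145 mm; the lower rail's is at 70 mm. Axes as the panel's. A rail is an upright tongue 3 mm thick; its back is 7 mm, its front 10 mm in front of the sheet's face; the slot behind it is open upward, 19 mm deep. Pressing the held bin on the panel with over 20 N is forcing.
- hung_height (a point): Point on the stand's middle, 118 mm over the bench: the height of bin_mid when the bin hangs level on the upper rail, bridge on the tongue, lip between tongue and sheet. The lip has 4 mm of play there, so once free the bin may lean forward by up to 0.09 rad and its centre drop up to 6 mm.
- stop: Fixed aluminium clamp stop across the upper rail: block 14 mm wide (y), 44 deep (x = -10 to +34 mm), 36 high, with a small black thumb screw low on its front (to x = -18 mm). Origin mid-width at its underside, 125 mm over the bench, in the uprights' front plane; axes as the panel's. With the bin's side against its left (+y) face, bin_mid is 7 + 28 = 35 mm to its left. A push over 20 N is too hard.
- tin: Bystander: round tin, 41 mm across, 18 mm high, origin at its underside centre. Leave alone.
- reel: Bystander: grey solder reel standing upright, 56 mm across, 58 mm high, origin at its underside centre. Leave alone.
- snips: Bystander: side cutters with orange handles lying flat, 126 x 53 x 13 mm, origin at its underside centre. Leave alone.

How it is judged:
On the way, in this order (a step that is already met when the one before it is completed fails the run):
1. the bin is lifted off the bench (z of bin_mid in the frame of panel above 0.13 m), for 0.1 s.
2. the bin hangs on the upper rail, its lip behind the tongue, more than 15 mm to the left of the stop (z of bin_mid in the frame of panel between 0.1 and 0.126 m and x of bin_mid in the frame of panel between -0.085 and -0.037 m and angle between bin_mid's own z axis and vertical below 0.2 rad and angle between the y axis of bin_mid and the y axis of panel, either way round below 0.12 rad and y of bin_mid in the frame of stop above 0.05 m and contact force between hang_bin and panel above 0.2 N), for 0.2 s.
At the end, for the whole second after the job is handed in: the released bin hangs at rest on the upper rail with its lip behind the tongue (centre 100 to 126 mm over the bench, square to the panel within 0.12 rad, leaning less than 0.2 rad) and its right side is within 3.5 mm of the stop (z of bin_mid in the frame of panel between 0.1 and 0.126 m and x of bin_mid in the frame of panel between -0.085 and -0.037 m and angle between bin_mid's own z axis and vertical below 0.2 rad and angle between the y axis of bin_mid and the y axis of panel, either way round below 0.12 rad and y of bin_mid in the frame of stop between 0.032 and 0.0385 m and linear speed of hang_bin below 0.02 m/s and contact force between hang_bin and panel above 0.2 N); the robot touches nothing.
It fails at once if the bin is forced: more than 20 N between bin and panel while the fingers hold it (contact force between hang_bin and panel above 20 N and contact force between the fingers and hang_bin above 2 N).
It fails at once if the bin is pushed against the stop with more than 20 N (contact force between hang_bin and stop above 20 N).
It fails at once if the bin is tipped by more than 0.5 rad (angle between bin_mid's own z axis and vertical above 0.5 rad).
It fails at once if the tin, the solder reel or the cutters are displaced by more than 20 mm (distance of any of tin, reel, snips from where it was at the start of the episode above 0.02 m).
It also fails if it takes over 51 s, if anything falls off the work surface, if the arm or the gripper's body presses on something with over 40 N, if the wrist force passes 120 N, or if a joint passes its speed limit or range.

ROBOT

A 6-joint arm with a two-finger parallel gripper is mounted at the origin on a cart in front of the work surface, level with it; the furniture and walls round the work are solid. World frame = base frame: x ahead of the robot, y to its left, z up, the work surface at z = 0. Lengths are in m, angles in rad, forces in N, time in s.
With the tool pointing down it reaches from about 0.25 to 0.775 m from the base axis. Payload 4 kg.
Tool frame: the origin (TCP) lies midway between the tips of the shut fingers; the grasp point (between the pads) lies grip_point_offset behind it (grip_point_offset is the distance from the TCP to the grasp point, in m); z points along the fingers, y is the line along which they close (so a half turn about z gives the same grasp; the last joint's range is limited). The gripper opens to 94 mm and grips with 3 to 60 N. Pads are 16 mm wide; open, the fingers measure 119 mm over their backs; the gripper's body (75 mm by 177 mm) begins 78 mm behind the grasp point.
Start: joints at [-1.399, 0.087, 1.371, -0, 1.684, -0.103], TCP at [0.149, -0.529, 0.166] pointing down, gripper open.
Joint ranges: [-3.1, 3.1], [-0.76, 2.03], [0.27, 2.55], [-1.08, 4.22], [0.17, 2.65], [-2.57, 2.57]. Speed limits (rad/s): [2.79, 2.79, 3.14, 3.14, 3.14, 3.14].

INTERFACE

Orientations are given as [roll, pitch, yaw] about the fixed x, y, z axes, in that order (R = Rz(yaw) Ry(pitch) Rx(roll)).
In Python, from bench import * gives the robot as it stands. The module is installed in compiled form; this text tells all that it offers.
- The arm moves only by the tool apply_moves, never from a script. Its argument "commands" is a list of rows, each a list of 7 numbers: the turn, a rotation vector about the world's x, y, z in rad, then the shift along the world's x, y, z in m, then the opening in per cent of the stroke, from 0 (shut) to 100 (fully open). In form: [[ax, ay, az, x, y, z, jaw], ...]. A call has exactly 5 rows; each row is the pose to reach, as a shift and turn from the pose commanded when the call began; what a row does not reach only later rows make up. A row lasts 1/10 s, in which the tool goes at most 50 mm and 8.59 degrees, less where a joint would pass 70% of its speed; a pose out of reach is approached as far as the arm can. A call with a gripper value outside its range is refused whole. The fingers move at their own pace and stop on an object; the grip force is fixed at half the most. Time passes only in rows, so rows that repeat a pose let the fingers close, or fill a call up. It gives the time, the measured TCP pose, the force, the opening and the grip force at its end, in the units of the state.
- get_obs(): the state, without advancing time (a new reading comes with each control period).
- snapshot(name): name is "side" or "top"; returns a dict with "pixels" (400x640x3 uint8, red, green, blue), "vertical_fov" (degrees; the focal length in pixels is half the picture's height over the tangent of half this angle, whatever the lens; pixels are square), "cx", "cy" (the principal point, pixels), "rvec" (rotation vector, rad) and "tvec" (3), from world to camera coordinates, as OpenCV has them. Camera axes: x right, y down, z forward; pixel columns grow to the right and rows downward; lengths in m; the calibration is good to about 2 mm. A picture is of the moment at which its call begins. There is no depth.
- close_job(): hands the job in; it is judged then, once.
Trained networks look in the newest picture that a camera, given by its name, has taken for a name from the list of things; names that differ only in an ending like _2 or _b are one class to them, and where a whole thing is asked for, a point or a joint stands for the part that bears it (a point fixed in the world has none). Each returns a list of dicts, best first, with "score" (0 to 1); they miss things now and then, are a little off and sometimes report something else, mostly with a low value. They report only what shows in the picture. A call takes as long as a camera call.
- masks_of(camera, query): "mask" (400x640 bool, what is visible of it) and "extent" ([left, top, right, bottom] in pixels, round what is visible of it).
- place_of(camera, query): "pixel" ([column, row] in pixels: a listed point, or the origin of a listed thing).
The state is a dict: "time": time; "joint_positions": joint angles; "qvel": joint speeds; "joint_torque": joint torques, N m; "tool_pos": TCP position; "ee_rot": TCP orientation; "wrist_force": force on the tool from outside, world axes, zero at the start; "wrist_torque": the same for the moment, N m; "width": finger opening in m; "finger_force": force on a finger pad.
Only numpy, scipy, OpenCV 4.12 (cv2) and the standard library are available. Lean on these libraries where they do the work, as an engineer would, in place of code of your own. Each camera call takes 0.05 s, during which the arm holds its last target. There are 200 camera calls.

## Working session

There is one attempt and no reset: what is moved stays moved. The work goes in short steps, Python scripts to look and compute and a tool call to move; the robot and the scene stay as the last step left them, time stands still between calls to the robot, and variables do not carry over. Pictures are saved under pics/ and viewed, at most 10 in all, crops included, and the job is handed in when it is done.

Besides the shell and the picture viewer there is one more tool, called after "Request:" by a JSON object that holds its "api" and its "payload", one argument or row to a line. apply_moves: Moves the arm, as the interface text tells. Its arguments: {"type":"object","properties":{"commands":{"type":"array"}},"required":["commands"]}

```bash
mkdir -p pics
cat > h.py <<'E'
from bench import *
import numpy as np, cv2
def cam(n):
    s=snapshot(n); f=200/np.tan(np.radians(s["vertical_fov"])/2)
    K=np.array([[f,0,s["cx"]],[0,f,s["cy"]],[0,0,1.]])
    R=cv2.Rodrigues(np.array(s["rvec"],float))[0]; t=np.array(s["tvec"],float).ravel()
    return s,K,R,t
def ray(c,p):
    s,K,R,t=c; d=R.T@np.linalg.inv(K)@np.array([p[0],p[1],1.]); return -R.T@t,d/np.linalg.norm(d)
def atz(c,p,z):
    o,d=ray(c,p); return o+d*(z-o[2])/d[2]
def tri(rs):
    A=0;b=0
    for o,d in rs: M=np.eye(3)-np.outer(d,d); A=A+M; b=b+M@o
    x=np.linalg.solve(A,b); return x,[np.linalg.norm((np.eye(3)-np.outer(d,d))@(x-o)) for o,d in rs]
def proj(c,X):
    s,K,R,t=c; p=K@(R@np.asarray(X)+t); return p[:2]/p[2]
E
python3 - <<'E'
from h import *
C={n:cam(n) for n in("side","top")}
for n in C: cv2.imwrite(f"pics/{n}0.png",C[n][0]["pixels"][:,:,::-1]); print(n,-C[n][2].T@C[n][3],C[n][1][0,0])
for q in "bin_mid bin_lip hang_bin panel rail_mark hung_height stop tin reel snips".split():
    P={n:place_of(n,q)[:2] for n in C}
    print(q,{n:[(np.round(r["pixel"],1),round(r["score"],2)) for r in P[n]] for n in P})
    if all(P.values()):
        x,e=tri([ray(C[n],P[n][0]["pixel"]) for n in C]); print("   ",x.round(4),np.round(e,4))
o=get_obs();print(o)
E
```

```text
side [-0.08405546  0.97163834  0.63764005] 419.6343847032671
top [0.42555537 0.11925448 1.34554845] 482.63350568608314
bin_mid {'side': [(array([330.4, 245.6]), 0.95)], 'top': [(array([299.5, 230. ]), 0.84), (array([417.8, 255.5]), 0.52)]}
    [0.4378 0.145  0.03  ] [0.0027 0.0027]
bin_lip {'side': [(array([304.1, 234.2]), 0.92)], 'top': [(array([292.9, 206.8]), 0.79), (array([418.1, 256.2]), 0.57)]}
    [0.5041 0.1647 0.0551] [0.0026 0.0026]
hang_bin {'side': [(array([330.2, 248.3]), 0.84), (array([258.7, 205.7]), 0.63)], 'top': [(array([298.9, 226.4]), 0.76), (array([276.5, 151. ]), 0.22)]}
    [0.444  0.1446 0.0192] [0.0071 0.0071]
panel {'side': [(array([243.3, 252.3]), 0.74)], 'top': [(array([256.3, 159.1]), 0.87), (array([418.3, 256.8]), 0.74)]}
    [0.6408 0.2679 0.0061] [0.0021 0.0021]
rail_mark {'side': [(array([234.7, 209.6]), 0.81)], 'top': [(array([250.9, 148.1]), 0.78)]}
    [0.6501 0.2689 0.1368] [0.0047 0.0047]
hung_height {'side': [(array([239.5, 217.1]), 0.64)], 'top': [(array([249.6, 146.2]), 0.66)]}
    [0.6508 0.268  0.1152] [0.0057 0.0057]
stop {'side': [(array([
[... 521 characters left out ...]
 0.0024]
{'time': 1.1, 'joint_positions': array([-1.39912570e+00,  8.72029251e-02,  1.37069340e+00,  2.92802607e-05,
        1.68361489e+00, -1.03111209e-01]), 'qvel': array([-0.00094894,  0.00067051,  0.00046121, -0.00085198,  0.00017804,
        0.00224777]), 'joint_torque': array([ 7.03330461e-04, -3.40053642e+01, -3.02601850e+01,  7.17969309e-02,
        2.36877997e-02, -3.99216745e-06]), 'tool_pos': array([ 0.14923945, -0.52938648,  0.16550763]), 'ee_rot': array([ 3.14150865e+00, -2.05570178e-05,  2.74785131e-01]), 'wrist_force': array([-0.04370492,  0.64578107,  0.46591156]), 'wrist_torque': array([0.02432665, 0.0491035 , 0.02220651]), 'finger_force': 0.0, 'width': 0.09398199004757028}
```

View pictures.

View pics/side0.png

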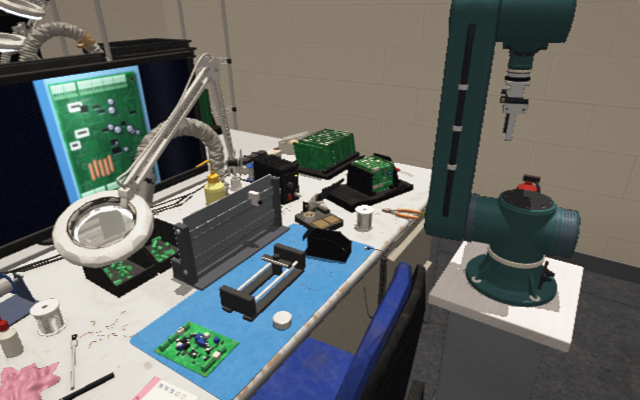

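View pics/top0.png

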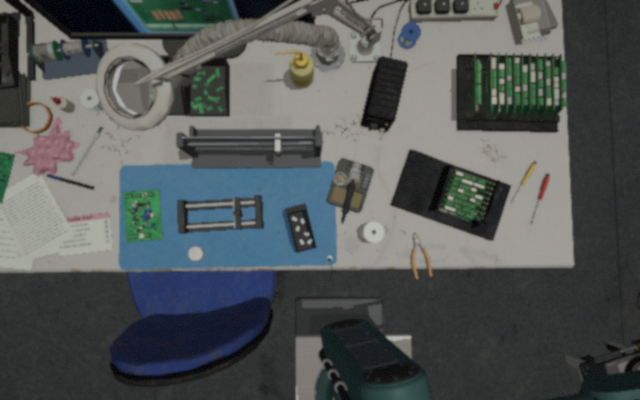

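```bash
python3 -c "
import bench;print([(n,getattr(bench,n)) for n in dir(bench) if n[0]!='_' and not callable(getattr(bench,n))])"
```

```text
[('grip_point_offset', 0.0188)]
```

Run:
```python
from h import *
c=cam("top"); im=c[0]["pixels"][:,:,::-1]
cv2.imwrite("pics/tc.png",cv2.resize(im[115:260,170:350],None,fx=4,fy=4,interpolation=cv2.INTER_CUBIC)); 
s=cam("side"); im=s[0]["pixels"][:,:,::-1]
cv2.imwrite("pics/sc.png",cv2.resize(im[160:300,160:360],None,fx=4,fy=4,interpolation=cv2.INTER_CUBIC))
print(tri([ray(c,(135,85)),ray(s,(95,230))]), tri([ray(c,(345,15)),ray(s,(210,60))]))
for n,k in(("top",c),("side",s)):
  for q in("hang_bin","panel","stop"):
    m=masks_of(n,q)
    for r in m[:1]:
        rr=cv2.minAreaRect(np.argwhere(r["mask"])[:,::-1].astype(np.float32)); print(n,q,round(r["score"],2),r["extent"],rr,cv2.boxPoints(rr).round(1).tolist())
```

```text
(array([0.80600902, 0.55584719, 0.16604194]), [np.float64(0.007656374420981306), np.float64(0.007656374420981042)]) (array([0.85677037, 0.06901366, 0.47520877]), [np.float64(0.028100616199271067), np.float64(0.02810061619927087)])
top panel 0.95 [174.1, 125.1, 327.1, 168.6] ((249.05001831054688, 146.85000610351562), (42.62860107421875, 148.03477478027344), 89.54886627197266) [[174.89999389648438, 126.0999984741211], [322.8999938964844, 125.0], [323.20001220703125, 167.60000610351562], [175.1999969482422, 168.6999969482422]]
top stop 0.45 [273.6, 135.2, 280.3, 155.4] ((277.5, 144.5), (21.0, 5.0), 90.0) [[275.0, 134.0], [280.0, 134.0], [280.0, 155.0], [275.0, 155.0]]
side hang_bin 0.83 [303.3, 224.3, 353.3, 264.9] ((327.04052734375, 243.7567596435547), (49.977291107177734, 29.427419662475586), 9.462323188781738) [[300.0, 254.1999969482422], [304.79998779296875, 225.10000610351562], [354.1000061035156, 233.39999389648438], [349.29998779296875, 262.3999938964844]]
side panel 0.93 [170.5, 173.1, 287.5, 288.0] ((228.26707458496094, 230.503662109375), (70.77082824707031, 142.23306274414062), 57.094757080078125) [[149.3000030517578, 239.39999389648438], [268.79998779296875, 162.1999969482422], [307.20001220703125, 221.60000610351562], [187.8000030517578, 298.79998779296875]]
side stop 0.5 [250.5, 193.1, 262.6, 205.1] ((254.7058868408203, 197.82354736328125), (15.522278785705566, 10.671567916870117), 75.96376037597656) [[247.60000610351562, 191.60000610351562], [258.0, 189.0], [261.79998779296875, 204.10000610351562], [251.39999389648438, 206.60000610351562]]
```

View pics/tc.png

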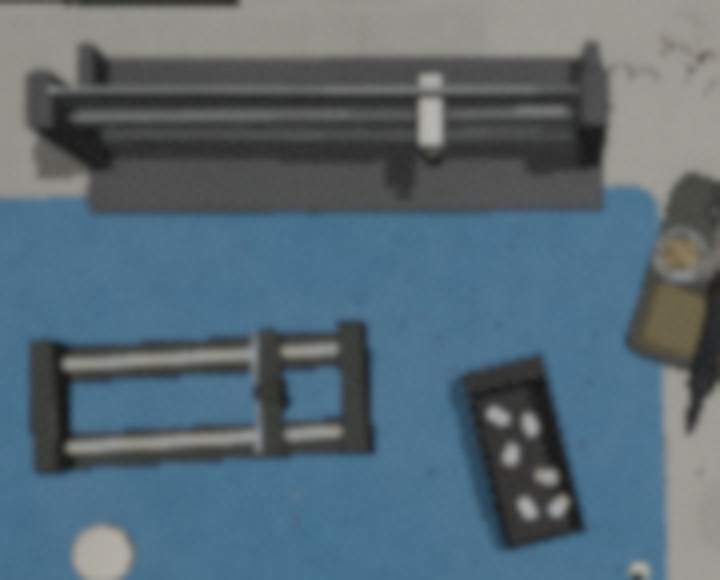

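View pics/sc.png

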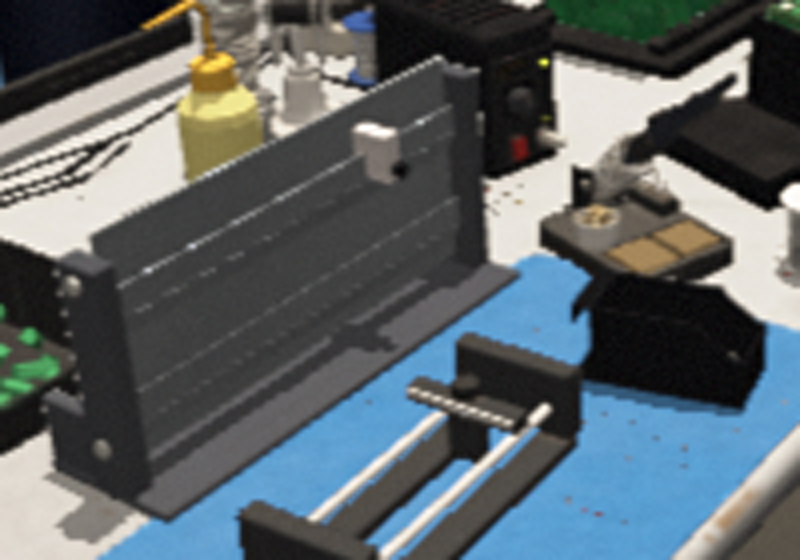

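Run:
```python
from h import *
c=cam("top"); s=cam("side")
T=lambda u,v,z: atz(c,(170+(u-1.5)/4,115+(v-1.5)/4),z).round(4)
print("base front",T(90,210,.004),T(602,209,.004))
print("rail top",T(70,118,.145),T(565,110,.145)); print("sheet top",T(60,93,.18),T(575,88,.18))
print("stop front top",T(419,147,.161),T(442,147,.161),"back",T(419,72,.161),T(442,72,.161))
print("bin lip corners",T(463,378,.06),T(541,357,.06),"front",T(508,547,.037),T(580,528,.037))
for l,u,v in(("upright R top",470,66),("stop",375,155),("railL",120,287),("railR",458,110)): pass
S=lambda u,v:ray(s,(160+(u-1.5)/4,160+(v-1.5)/4))
def atx(r,x): o,d=r; return (o+d*(x-o[0])/d[0]).round(4)
print("stop left-front-top edge", atx(S(372,128),.632), "bottom", atx(S(375,178),.632))
print("fixture",tri([S(480,340),ray(c,(170+345/4,115+325/4))])[0])
```

```text
base front [0.6179 0.4454 0.004 ] [0.6165 0.0882 0.004 ]
rail top [0.6558 0.4242 0.145 ] [0.6593 0.1142 0.145 ]
sheet top [0.6645 0.4215 0.18  ] [0.6661 0.1081 0.18  ]
stop front top [0.6335 0.2048 0.161 ] [0.6334 0.1906 0.161 ] back [0.6805 0.2047 0.161 ] [0.6804 0.1905 0.161 ]
bin lip corners [0.4956 0.1831 0.06  ] [0.5092 0.1311 0.06  ] front [0.3826 0.1544 0.037 ] [0.3949 0.1057 0.037 ]
stop left-front-top edge [0.632  0.2203 0.1751] bottom [0.632  0.2219 0.1385]
fixture [0.52606193 0.25716274 0.06356363]
```

Request:
{"api": "apply_moves", "payload": {
  "commands": [
    [0,0,0,0.018,0.041,0.002,100],
    [0,0,0,0.036,0.083,0.004,100],
    [0,0,0,0.055,0.126,0.006,100],
    [0,0,0,0.073,0.17,0.008,100],
    [0,0,0,0.092,0.214,0.01,100]
  ]
}}

```text
time: 2.1
tool_pos: [0.2416, -0.3137, 0.1757]
ee_rot: [3.141, -0.0, 0.274]
wrist_force: [0.8, -0.1, 0.0]
width: 0.094
finger_force: 0.0
```

Request:
{"api": "apply_moves", "payload": {
  "commands": [
    [0,0,0,0.018,0.041,0,100],
    [0,0,0,0.036,0.083,0,100],
    [0,0,0,0.055,0.126,0,100],
    [0,0,0,0.073,0.17,0,100],
    [0,0,0,0.092,0.214,0,100]
  ]
}}

```text
time: 2.6
tool_pos: [0.3336, -0.0997, 0.1759]
ee_rot: [3.14, -0.001, 0.274]
wrist_force: [0.8, -0.4, 0.3]
width: 0.0938
finger_force: 0.0
```

Request:
{"api": "apply_moves", "payload": {
  "commands": [
    [0,0,-0.006,0.018,0.041,0,100],
    [0,0,-0.012,0.036,0.083,0,100],
    [0,0,-0.018,0.055,0.126,0,100],
    [0,0,-0.024,0.073,0.17,-0.01,100],
    [0,0,-0.03,0.092,0.214,-0.02,100]
  ]
}}

```text
time: 3.1
tool_pos: [0.426, 0.1148, 0.156]
ee_rot: [3.141, -0.002, 0.245]
wrist_force: [1.2, -0.7, 0.4]
width: 0.0942
finger_force: 0.0
```

Request:
{"api": "apply_moves", "payload": {
  "commands": [
    [0,0,0,0.0075,0.027,-0.02,100],
    [0,0,0,0.0075,0.027,-0.05,100],
    [0,0,0,0.0075,0.027,-0.08,100],
    [0,0,0,0.0075,0.027,-0.11,100],
    [0,0,0,0.0075,0.027,-0.13,100]
  ]
}}

```text
time: 3.6
tool_pos: [0.4313, 0.1396, 0.0232]
ee_rot: [-3.142, 0.003, 0.245]
wrist_force: [-0.9, -0.2, 0.3]
width: 0.0938
finger_force: 0.0
```

Request:
{"api": "apply_moves", "payload": {
  "commands": [
    [0,0,0,0,0,0,52],
    [0,0,0,0,0,0,52],
    [0,0,0,0,0,0,52],
    [0,0,0,0,0,0,52],
    [0,0,0,0,0,0,52]
  ]
}}

```text
time: 4.1
tool_pos: [0.4337, 0.1398, 0.0268]
ee_rot: [3.141, -0.003, 0.245]
wrist_force: [-0.1, 0.2, -0.2]
width: 0.0574
finger_force: 0.0
```

Request:
{"api": "apply_moves", "payload": {
  "commands": [
    [0,0,0,0,0,0,40],
    [0,0,0,0,0,0,40],
    [0,0,0,0,0,0,40],
    [0,0,0,0,0,0.005,40],
    [0,0,0,0,0,0.01,40]
  ]
}}

```text
time: 4.6
tool_pos: [0.4326, 0.1396, 0.0358]
ee_rot: [3.141, 0.0, 0.245]
wrist_force: [-0.7, 0.5, -0.4]
width: 0.0376
finger_force: 0.0
```

Run:
```python
from h import *
C={n:cam(n) for n in("side","top")}
for q in("bin_mid","bin_lip"):
    P={n:place_of(n,q) for n in C}
    print(q,{n:[(np.round(r["pixel"],1),round(r["score"],2)) for r in P[n][:1]] for n in P})
    if all(P.values()): print(tri([ray(C[n],P[n][0]["pixel"]) for n in C]))
o=get_obs();print(o["tool_pos"],o["wrist_force"],o["width"],o["finger_force"])
cv2.imwrite("pics/s1.png",cv2.resize(C["side"][0]["pixels"][160:300,220:420,::-1],None,fx=3,fy=3,interpolation=cv2.INTER_CUBIC))
```

```text
bin_mid {'side': [(array([328.6, 242. ]), 0.75)], 'top': []}
bin_lip {'side': [(array([401. , 216.3]), 0.54)], 'top': [(array([294.1, 206.1]), 0.61)]}
(array([0.3822319 , 0.11630153, 0.14470706]), [np.float64(0.12283328948277963), np.float64(0.1228332894827797)])
[0.43270698 0.13960581 0.03548144] [ 0.26645967  0.45253909 -0.17403852] 0.037251514491511054 0.0
```

View pics/s1.png

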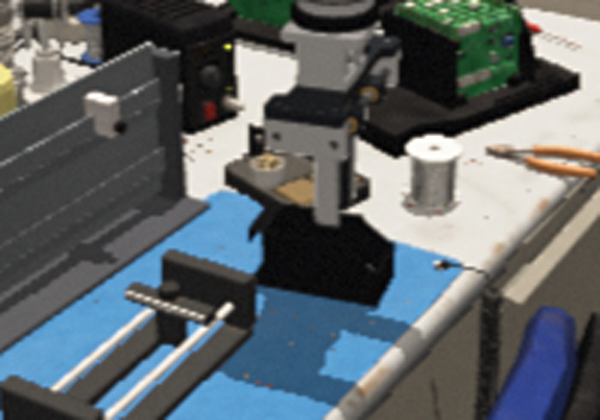

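Run:
```python
from h import *
C={n:cam(n) for n in("side","top")}
o=get_obs();p=o["tool_pos"];w=o["width"]/2;yw=o["ee_rot"][2]; print(p,o["ee_rot"],o["width"],o["finger_force"],o["joint_positions"])
d=np.array([-np.sin(yw),np.cos(yw),0])
out=[]
for n,(u,v) in(("side",(290,190)),("top",(255,180))):
    im=cv2.resize(C[n][0]["pixels"][v:v+80,u:u+80,::-1],None,fx=5,fy=5,interpolation=cv2.INTER_CUBIC)
    im=np.clip(im.astype(float)*1.8,0,255).astype(np.uint8)
    def pt(X,col):
        q=(proj(C[n],X)-[u,v])*5+2; cv2.circle(im,tuple(int(a) for a in q),3,col,-1)
    pt(p+w*d,(0,0,255)); pt(p-w*d,(0,255,0))
    b=np.array([.4385,.143,0]);e=np.array([np.cos(.245),np.sin(.245),0]);f=np.array([-e[1],e[0],0])
    for x,y,z in((55,28,60),(55,-28,60),(-25,28,60),(-25,-28,60),(-55,28,37),(-55,-28,37),(-55,28,0),(55,28,0)): pt(b+e*x/1e3+f*y/1e3+np.array([0,0,z/1e3]),(255,255,0))
    out.append(im)
cv2.imwrite("pics/ov.png",np.hstack(out))
```

```text
[0.4325528  0.1395905  0.03529582] [3.14153565e+00 4.57666110e-04 2.44850939e-01] 0.037353414182362495 0.0 [ 1.87382859e-01 -6.19023140e-02  1.78384846e+00 -8.41490943e-05
  1.42010015e+00  1.51334089e+00]
```

View pics/ov.png

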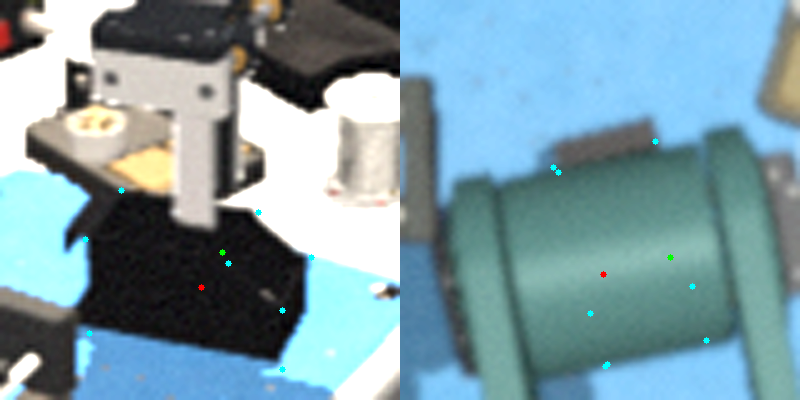

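Run:
```python
from h import *
s=cam("side"); im=cv2.imread("pics/side0.png")
p=np.array([.1492,-.5294,.1655]); d=np.array([-np.sin(.275),np.cos(.275),0])
u,v=470,80
a=cv2.resize(im[v:v+80,u:u+80],None,fx=5,fy=5,interpolation=cv2.INTER_CUBIC)
for X,col in((p+.047*d,(0,0,255)),(p-.047*d,(0,255,0)),(p+.047*d+[0,0,.038],(255,0,255)),(p-.047*d+[0,0,.038],(255,255,0))):
    q=(proj(s,X)-[u,v])*5+2; cv2.circle(a,tuple(int(t) for t in q),3,col,-1)
im=s[0]["pixels"][190:270,290:370,::-1]
b=cv2.resize(np.clip(im*4.,0,255).astype(np.uint8),None,fx=5,fy=5,interpolation=cv2.INTER_CUBIC)
cv2.imwrite("pics/ini.png",np.hstack([a,b]))
```

```text
(no output)
```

View pics/ini.png

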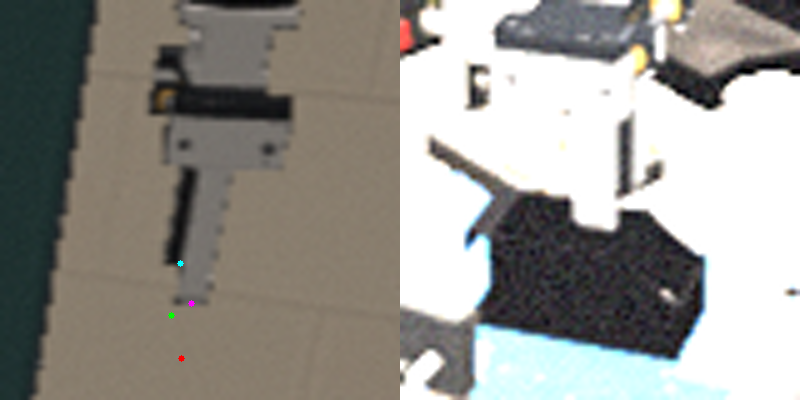

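Request:
{"api": "apply_moves", "payload": {
  "commands": [
    [0,0,0,0.001,0.002,0.01,100],
    [0,0,0,0.001,0.002,0.01,100],
    [0,0,0,0.001,0.002,0.01,100],
    [0,0,0,0.001,0.002,0.01,100],
    [0,0,0,0.001,0.002,0.0,100]
  ]
}}

```text
time: 5.55
tool_pos: [0.435, 0.1419, 0.0365]
ee_rot: [3.141, -0.003, 0.245]
wrist_force: [-0.8, 0.2, -0.7]
width: 0.0743
finger_force: 0.0
```

Request:
{"api": "apply_moves", "payload": {
  "commands": [
    [0,0,0,0,0,0.0,100],
    [0,0,0,0,0,-0.005,100],
    [0,0,0,0,0,-0.015,100],
    [0,0,0,0,0,-0.025,100],
    [0,0,0,0,0,-0.03,100]
  ]
}}

```text
time: 6.05
tool_pos: [0.4326, 0.1414, 0.0037]
ee_rot: [-3.142, 0.003, 0.245]
wrist_force: [0.0, -0.2, -0.2]
width: 0.0939
finger_force: 0.0
```

Request:
{"api": "apply_moves", "payload": {
  "commands": [
    [0,0,0,0,0,-0.004,100],
    [0,0,0,0,0,-0.008,100],
    [0,0,0,0,0,-0.012,100],
    [0,0,0,0,0,-0.016,100],
    [0,0,0,0,0,-0.016,50]
  ]
}}

```text
time: 6.55
tool_pos: [0.4333, 0.1415, -0.0111]
ee_rot: [3.142, 0.001, 0.245]
wrist_force: [0.2, 0.5, 0.3]
width: 0.0888
finger_force: 0.0
```

Request:
{"api": "apply_moves", "payload": {
  "commands": [
    [0,0,0,0,0,0,45],
    [0,0,0,0,0,0,45],
    [0,0,0,0,0,0,45],
    [0,0,0,0,0,0,45],
    [0,0,0,0,0,0,45]
  ]
}}

```text
time: 7.05
tool_pos: [0.4341, 0.1412, -0.0102]
ee_rot: [3.141, -0.0, 0.245]
wrist_force: [0.6, -1.9, 0.6]
width: 0.0557
finger_force: 29.9
```

Request:
{"api": "apply_moves", "payload": {
  "commands": [
    [0,0,0,0,0,0.015,45],
    [0,0,0,0,0,0.04,45],
    [0,0,0,0,0,0.07,45],
    [0,0,0,0,0,0.1,45],
    [0,0,0,0,0,0.12,45]
  ]
}}

```text
time: 7.55
tool_pos: [0.4341, 0.142, 0.1113]
ee_rot: [-3.141, -0.002, 0.245]
wrist_force: [-0.4, 0.2, -1.8]
width: 0.0558
finger_force: 29.9
```

Request:
{"api": "apply_moves", "payload": {
  "commands": [
    [0,0,-0.05,0.02,0.02,0,45],
    [0,0,-0.1,0.05,0.045,0,45],
    [0,0,-0.15,0.08,0.07,0,45],
    [0,0,-0.2,0.105,0.095,0,45],
    [0,0,-0.24,0.125,0.117,0,45]
  ]
}}

```text
time: 8.05
tool_pos: [0.5593, 0.2598, 0.1081]
ee_rot: [3.141, 0.002, 0.003]
wrist_force: [-0.1, -0.5, -2.4]
width: 0.056
finger_force: 29.9
```

```bash
cat > m.py <<'E'
from h import *
C={n:cam(n) for n in("side","top")}
for q in("bin_mid","bin_lip","stop","rail_mark"):
    P={n:place_of(n,q) for n in C}
    print(q,{n:[(np.round(r["pixel"],1),round(r["score"],2)) for r in P[n][:1]] for n in P})
    if all(P.values()): print("   ",*[np.round(k,4) for k in tri([ray(C[n],P[n][0]["pixel"]) for n in C])])
o=get_obs();print(o["tool_pos"],o["ee_rot"],o["wrist_force"],o["width"],o["finger_force"])
E
python3 m.py
python3 - <<'E'
from h import *
c=cam("top");s=cam("side")
a=cv2.resize(c[0]["pixels"][110:210,230:330,::-1],None,fx=4,fy=4,interpolation=cv2.INTER_CUBIC)
b=cv2.resize(s[0]["pixels"][160:260,220:320,::-1],None,fx=4,fy=4,interpolation=cv2.INTER_CUBIC)
cv2.imwrite("pics/pre.png",np.clip(np.hstack([a,b])*1.5,0,255).astype(np.uint8))
E
```

```text
bin_mid {'side': [(array([261.6, 214. ]), 0.65)], 'top': [(array([246.6, 177.3]), 0.81)]}
    [0.5666 0.2716 0.1489] [0.0053 0.0053]
bin_lip {'side': [(array([242.3, 199.7]), 0.83)], 'top': []}
stop {'side': [], 'top': [(array([277.6, 149.9]), 0.41)]}
rail_mark {'side': [(array([239.3, 206.1]), 0.95)], 'top': [(array([249.9, 148.7]), 0.86)]}
    [0.642  0.2662 0.1489] [0.0008 0.0008]
[0.55838518 0.25801911 0.11000532] [-3.14153082e+00 -4.63551971e-04  4.26205366e-03] [ 0.12024871  0.58955678 -2.21204812] 0.055805339648929864 29.94943678379059
```

View pics/pre.png

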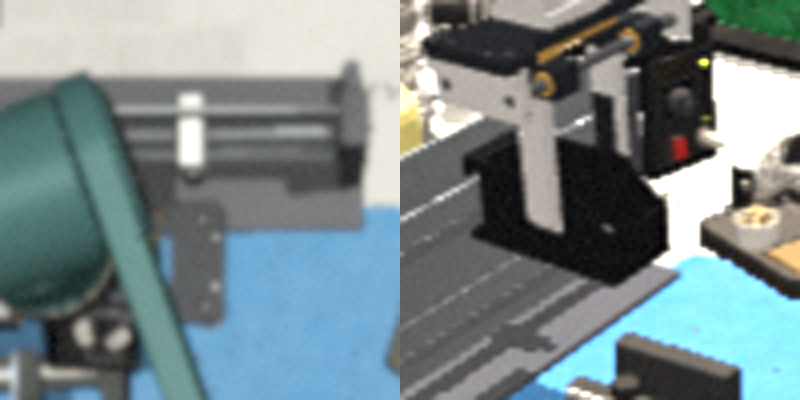

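Request:
{"api": "apply_moves", "payload": {
  "commands": [
    [0,0,0,0,0,-0.008,45],
    [0,0,0,0.003,0,-0.0155,45],
    [0,0,0,0.008,0,-0.0155,45],
    [0,0,0,0.013,0,-0.0155,45],
    [0,0,0,0.016,0,-0.0155,45]
  ]
}}

```text
time: 9.15
tool_pos: [0.5755, 0.2586, 0.0939]
ee_rot: [3.141, -0.0, 0.005]
wrist_force: [-0.3, 0.3, -2.0]
width: 0.0558
finger_force: 29.9
```

Request:
{"api": "apply_moves", "payload": {
  "commands": [
    [0,0,0,0.002,0,0,45],
    [0,0,0,0.004,0,0,45],
    [0,0,0,0.006,0,0,45],
    [0,0,0,0.008,0,0,45],
    [0,0,0,0.008,0,0,45]
  ]
}}

```text
time: 9.65
tool_pos: [0.583, 0.2586, 0.0941]
ee_rot: [3.142, -0.0, 0.005]
wrist_force: [-1.1, 1.1, -1.7]
width: 0.0556
finger_force: 29.9
```

Request:
{"api": "apply_moves", "payload": {
  "commands": [
    [0,0,0,0.001,0,0,45],
    [0,0,0,0.002,0,0,45],
    [0,0,0,0.003,0,0,45],
    [0,0,0,0.003,0,0,45],
    [0,0,0,0.003,0,0,45]
  ]
}}

```text
time: 10.15
tool_pos: [0.5857, 0.2586, 0.094]
ee_rot: [3.141, 0.0, 0.005]
wrist_force: [-0.7, -1.2, -1.9]
width: 0.056
finger_force: 29.9
```

Request:
{"api": "apply_moves", "payload": {
  "commands": [
    [0,0,0,0.001,0,0,45],
    [0,0,0,0.002,0,0,45],
    [0,0,0,0.003,0,0,45],
    [0,0,0,0.003,0,0,45],
    [0,0,0,0.003,0,0,45]
  ]
}}

```text
time: 10.65
tool_pos: [0.5888, 0.2586, 0.094]
ee_rot: [3.141, 0.0, 0.005]
wrist_force: [-0.7, 0.2, -2.5]
width: 0.0557
finger_force: 29.9
```

Request:
{"api": "apply_moves", "payload": {
  "commands": [
    [0,0,0,0.001,0,0,45],
    [0,0,0,0.001,0,0,45],
    [0,0,0,0.002,0,0,45],
    [0,0,0,0.002,0,0,45],
    [0,0,0,0.002,0,0,45]
  ]
}}

```text
time: 11.15
tool_pos: [0.5908, 0.2586, 0.094]
ee_rot: [3.141, 0.0, 0.005]
wrist_force: [-0.3, -0.1, -3.1]
width: 0.0559
finger_force: 29.9
```

Request:
{"api": "apply_moves", "payload": {
  "commands": [
    [0,0,0,0.001,0,0,45],
    [0,0,0,0.001,0,0,45],
    [0,0,0,0.002,0,0,45],
    [0,0,0,0.002,0,0,45],
    [0,0,0,0.002,0,0,45]
  ]
}}

```text
time: 11.65
tool_pos: [0.5914, 0.2585, 0.094]
ee_rot: [3.141, 0.003, 0.005]
wrist_force: [-5.1, -0.3, 0.0]
width: 0.0556
finger_force: 29.9
```

Request:
{"api": "apply_moves", "payload": {
  "commands": [
    [0,0,0,0.001,0,0,45],
    [0,0,0,0.001,0,0,45],
    [0,0,0,0.002,0,0,45],
    [0,0,0,0.002,0,0,45],
    [0,0,0,0.002,0,0,45]
  ]
}}

```text
time: 12.15
tool_pos: [0.5913, 0.2582, 0.094]
ee_rot: [3.14, 0.007, 0.005]
wrist_force: [-10.3, -1.9, 0.6]
width: 0.0555
finger_force: 30.0
```

Request:
{"api": "apply_moves", "payload": {
  "commands": [
    [0,0,0,-0.003,0,0,45],
    [0,0,0,-0.006,0,0,45],
    [0,0,0,-0.006,0,0,45],
    [0,0,0,-0.006,0,-0.001,45],
    [0,0,0,-0.006,0,-0.002,45]
  ]
}}

```text
time: 12.65
tool_pos: [0.5891, 0.2586, 0.092]
ee_rot: [-3.142, -0.001, 0.005]
wrist_force: [-0.1, -0.6, -2.4]
width: 0.056
finger_force: 30.0
```

Request:
{"api": "apply_moves", "payload": {
  "commands": [
    [0,0,0,0,0,-0.001,45],
    [0,0,0,0,0,-0.002,45],
    [0,0,0,0,0,-0.003,45],
    [0,0,0,0,0,-0.004,45],
    [0,0,0,0,0,-0.004,45]
  ]
}}

```text
time: 13.15
tool_pos: [0.5887, 0.2586, 0.0878]
ee_rot: [3.141, 0.0, 0.005]
wrist_force: [0.5, -0.1, -2.4]
width: 0.0557
finger_force: 30.0
```

Request:
{"api": "apply_moves", "payload": {
  "commands": [
    [0,0,0,0,0,-0.001,45],
    [0,0,0,0,0,-0.002,45],
    [0,0,0,0,0,-0.003,45],
    [0,0,0,0,0,-0.004,45],
    [0,0,0,0,0,-0.004,45]
  ]
}}

```text
time: 13.65
tool_pos: [0.5886, 0.2585, 0.0837]
ee_rot: [3.141, 0.0, 0.005]
wrist_force: [-0.8, -0.1, -1.6]
width: 0.0556
finger_force: 30.0
```

Request:
{"api": "apply_moves", "payload": {
  "commands": [
    [0,0,0,0,0,-0.001,45],
    [0,0,0,0,0,-0.002,45],
    [0,0,0,0,0,-0.003,45],
    [0,0,0,0,0,-0.004,45],
    [0,0,0,0,0,-0.004,45]
  ]
}}

```text
time: 14.15
tool_pos: [0.5886, 0.2586, 0.0797]
ee_rot: [3.141, 0.0, 0.005]
wrist_force: [-0.3, -0.9, -2.7]
width: 0.0558
finger_force: 30.0
```

Request:
{"api": "apply_moves", "payload": {
  "commands": [
    [0,0,0,0,0,-0.0005,45],
    [0,0,0,0,0,-0.001,45],
    [0,0,0,0,0,-0.0015,45],
    [0,0,0,0,0,-0.0015,45],
    [0,0,0,0,0,-0.0015,45]
  ]
}}

```text
time: 14.65
tool_pos: [0.5887, 0.2586, 0.0785]
ee_rot: [3.141, 0.0, 0.005]
wrist_force: [0.8, 0.1, -2.8]
width: 0.0562
finger_force: 30.0
```

Request:
{"api": "apply_moves", "payload": {
  "commands": [
    [0,0,0,0,0,-0.0005,45],
    [0,0,0,0,0,-0.001,45],
    [0,0,0,0,0,-0.0015,45],
    [0,0,0,0,0,-0.0015,45],
    [0,0,0,0,0,-0.0015,45]
  ]
}}

```text
time: 15.15
tool_pos: [0.5887, 0.2586, 0.077]
ee_rot: [3.141, 0.0, 0.005]
wrist_force: [0.0, -0.3, -2.1]
width: 0.0557
finger_force: 30.0
```

Request:
{"api": "apply_moves", "payload": {
  "commands": [
    [0,0,0,0,0,-0.0005,45],
    [0,0,0,0,0,-0.0005,45],
    [0,0,0,0,0,-0.001,45],
    [0,0,0,0,0,-0.001,45],
    [0,0,0,0,0,-0.001,45]
  ]
}}

```text
time: 15.65
tool_pos: [0.5887, 0.2586, 0.076]
ee_rot: [3.141, 0.0, 0.005]
wrist_force: [0.2, 0.5, -2.5]
width: 0.0557
finger_force: 30.0
```

Request:
{"api": "apply_moves", "payload": {
  "commands": [
    [0,0,0,0,0,-0.0005,45],
    [0,0,0,0,0,-0.001,45],
    [0,0,0,0,0,-0.0015,45],
    [0,0,0,0,0,-0.0015,45],
    [0,0,0,0,0,-0.0015,45]
  ]
}}

```text
time: 16.15
tool_pos: [0.589, 0.2587, 0.0754]
ee_rot: [-3.141, -0.001, 0.005]
wrist_force: [-1.9, -0.5, 2.1]
width: 0.0561
finger_force: 30.0
```

Request:
{"api": "apply_moves", "payload": {
  "commands": [
    [0,0,0,0,0,-0.0005,45],
    [0,0,0,0,0,-0.0005,45],
    [0,0,0,0,0,-0.001,45],
    [0,0,0,0,0,-0.001,45],
    [0,0,0,0,0,-0.001,45]
  ]
}}

```text
time: 16.65
tool_pos: [0.5892, 0.2585, 0.0739]
ee_rot: [3.142, -0.001, 0.005]
wrist_force: [-2.1, -2.2, 5.2]
width: 0.0558
finger_force: 30.0
```

Request:
{"api": "apply_moves", "payload": {
  "commands": [
    [0,0,0,0,0,0.001,45],
    [0,0,0,0,0,0.001,45],
    [0,0,0,0,-0.002,0.001,45],
    [0,0,0,0,-0.004,0.001,45],
    [0,0,0,0,-0.006,0.001,45]
  ]
}}

```text
time: 17.15
tool_pos: [0.5886, 0.2532, 0.0742]
ee_rot: [-3.141, 0.0, 0.006]
wrist_force: [1.1, 1.8, 1.9]
width: 0.0556
finger_force: 30.0
```

```bash
python3 m.py
```

```text
bin_mid {'side': [(array([259.4, 220.9]), 0.65)], 'top': [(array([252.8, 170.2]), 0.74)]}
    [0.5881 0.2596 0.1174] [0.0058 0.0058]
bin_lip {'side': [], 'top': []}
stop {'side': [(array([255.1, 221. ]), 0.5)], 'top': [(array([276.5, 150.3]), 0.39)]}
    [0.6504 0.2045 0.0734] [0.0016 0.0016]
rail_mark {'side': [(array([238.6, 207.9]), 0.87)], 'top': []}
[0.58855503 0.25249968 0.07422894] [3.14124586e+00 6.02096137e-04 4.68120428e-03] [-0.14026485  1.49238922  0.16731535] 0.056106767660799646 29.987398087978363
```

Request:
{"api": "apply_moves", "payload": {
  "commands": [
    [0,0,0,0,-0.002,0,45],
    [0,0,0,0,-0.004,0,45],
    [0,0,0,0,-0.006,0,45],
    [0,0,0,0,-0.008,0,45],
    [0,0,0,0,-0.01,0,45]
  ]
}}

```text
time: 18.15
tool_pos: [0.5886, 0.2421, 0.0743]
ee_rot: [3.141, 0.001, 0.005]
wrist_force: [-0.4, 0.5, -1.4]
width: 0.0559
finger_force: 30.0
```

Request:
{"api": "apply_moves", "payload": {
  "commands": [
    [0,0,0,0,-0.001,0,45],
    [0,0,0,0,-0.002,0,45],
    [0,0,0,0,-0.003,0,45],
    [0,0,0,0,-0.004,0,45],
    [0,0,0,0,-0.004,0,45]
  ]
}}

```text
time: 18.65
tool_pos: [0.5886, 0.2382, 0.0743]
ee_rot: [3.141, 0.0, 0.004]
wrist_force: [-0.1, 0.5, -2.0]
width: 0.0557
finger_force: 30.0
```

Request:
{"api": "apply_moves", "payload": {
  "commands": [
    [0,0,0,0,-0.001,0,45],
    [0,0,0,0,-0.002,0,45],
    [0,0,0,0,-0.003,0,45],
    [0,0,0,0,-0.003,0,45],
    [0,0,0,0,-0.003,0,45]
  ]
}}

```text
time: 19.15
tool_pos: [0.5887, 0.2355, 0.0743]
ee_rot: [3.141, 0.0, 0.005]
wrist_force: [0.5, 0.1, -2.6]
width: 0.0563
finger_force: 30.0
```

Request:
{"api": "apply_moves", "payload": {
  "commands": [
    [0,0,0,0,-0.0005,0,45],
    [0,0,0,0,-0.001,0,45],
    [0,0,0,0,-0.0015,0,45],
    [0,0,0,0,-0.0015,0,45],
    [0,0,0,0,-0.0015,0,45]
  ]
}}

```text
time: 19.65
tool_pos: [0.5887, 0.2341, 0.0745]
ee_rot: [3.142, 0.0, 0.005]
wrist_force: [0.7, -0.1, -1.5]
width: 0.0559
finger_force: 30.0
```

Request:
{"api": "apply_moves", "payload": {
  "commands": [
    [0,0,0,0,-0.0005,0,45],
    [0,0,0,0,-0.001,0,45],
    [0,0,0,0,-0.0015,0,45],
    [0,0,0,0,-0.0015,0,45],
    [0,0,0,0,-0.0015,0,45]
  ]
}}

```text
time: 20.15
tool_pos: [0.5887, 0.2326, 0.0745]
ee_rot: [3.142, -0.0, 0.005]
wrist_force: [-0.3, -0.2, -2.3]
width: 0.056
finger_force: 30.0
```

Request:
{"api": "apply_moves", "payload": {
  "commands": [
    [0,0,0,0,-0.0005,0,45],
    [0,0,0,0,-0.001,0,45],
    [0,0,0,0,-0.0015,0,45],
    [0,0,0,0,-0.0015,0,45],
    [0,0,0,0,-0.0015,0,45]
  ]
}}

```text
time: 20.65
tool_pos: [0.5887, 0.2315, 0.0745]
ee_rot: [-3.141, -0.0, 0.005]
wrist_force: [-0.3, 0.6, -2.6]
width: 0.0559
finger_force: 30.0
```

Request:
{"api": "apply_moves", "payload": {
  "commands": [
    [0,0,0,0,-0.0005,0,45],
    [0,0,0,0,-0.001,0,45],
    [0,0,0,0,-0.001,0,45],
    [0,0,0,0,-0.001,0,45],
    [0,0,0,0,-0.001,0,45]
  ]
}}

```text
time: 21.15
tool_pos: [0.5887, 0.2315, 0.0745]
ee_rot: [-3.14, -0.0, 0.006]
wrist_force: [0.8, 5.5, -2.6]
width: 0.0559
finger_force: 30.0
```

Request:
{"api": "apply_moves", "payload": {
  "commands": [
    [0,0,0,0,0.0007,-0.0005,45],
    [0,0,0,0,0.0007,-0.001,45],
    [0,0,0,0,0.0007,-0.001,60],
    [0,0,0,0,0.0007,-0.001,65],
    [0,0,0,0,0.0007,-0.001,68]
  ]
}}

```text
time: 21.65
tool_pos: [0.5892, 0.2295, 0.0736]
ee_rot: [3.14, -0.001, 0.004]
wrist_force: [0.3, 0.0, 0.3]
width: 0.0631
finger_force: 0.0
```

Request:
{"api": "apply_moves", "payload": {
  "commands": [
    [0,0,0,0,0,0,75],
    [0,0,0,0,0,0,80],
    [0,0,0,0,0,0,85],
    [0,0,0,0,0,0,85],
    [0,0,0,0,0,0,85]
  ]
}}

```text
time: 22.15
tool_pos: [0.5888, 0.2307, 0.0735]
ee_rot: [3.141, 0.0, 0.005]
wrist_force: [0.3, 0.3, -0.5]
width: 0.0798
finger_force: 0.0
```

```bash
python3 m.py;python3 - <<'E'
from h import *
s=cam("side")
b=cv2.resize(s[0]["pixels"][160:260,210:310,::-1],None,fx=6,fy=6,interpolation=cv2.INTER_CUBIC)
cv2.imwrite("pics/rel.png",np.clip(b*1.6,0,255).astype(np.uint8))
E
```

```text
bin_mid {'side': [(array([261.3, 218. ]), 0.71)], 'top': [(array([264.1, 169.7]), 0.75)]}
    [0.5949 0.235  0.1122] [0.0004 0.0004]
bin_lip {'side': [(array([241.5, 206.4]), 0.72)], 'top': []}
stop {'side': [(array([241.5, 204.6]), 0.46)], 'top': []}
rail_mark {'side': [(array([237.5, 206.6]), 0.63)], 'top': []}
[0.58875131 0.23079091 0.07351004] [3.14146820e+00 1.28552437e-05 4.76329927e-03] [-0.82555958  0.75544687 -1.39527253] 0.08003617093481533 0.0
```

View pics/rel.png

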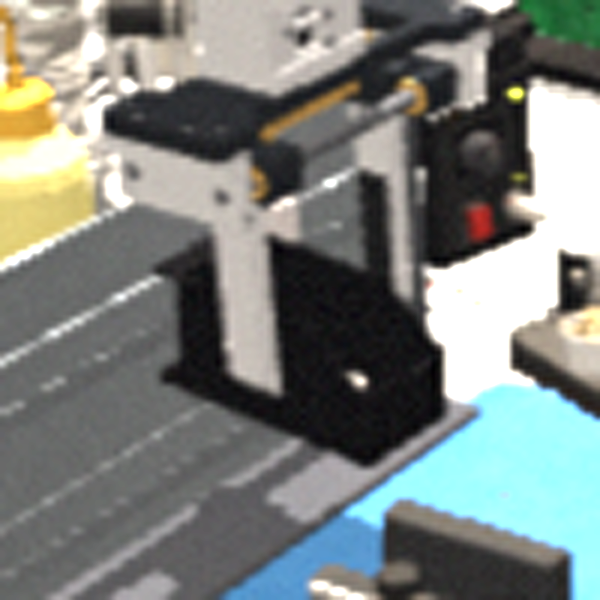

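Request:
{"api": "apply_moves", "payload": {
  "commands": [
    [0,0,0,0,0,0.005,88],
    [0,0,0,0,0,0.02,88],
    [0,0,0,0,0,0.04,88],
    [0,0,0,0,0,0.06,88],
    [0,0,0,0,0,0.08,88]
  ]
}}

```text
time: 23.2
tool_pos: [0.5891, 0.2309, 0.156]
ee_rot: [-3.141, -0.002, 0.005]
wrist_force: [-0.1, 0.2, -0.5]
width: 0.0825
finger_force: 0.0
```

Request:
{"api": "apply_moves", "payload": {
  "commands": [
    [0,0,0,-0.03,-0.02,0.02,88],
    [0,0,0,-0.07,-0.05,0.05,88],
    [0,0,0,-0.11,-0.08,0.08,88],
    [0,0,0,-0.15,-0.11,0.1,88],
    [0,0,0,-0.19,-0.15,0.1,88]
  ]
}}

```text
time: 23.7
tool_pos: [0.417, 0.0976, 0.2553]
ee_rot: [-3.141, -0.008, 0.006]
wrist_force: [-0.7, -1.5, 1.0]
width: 0.0825
finger_force: 0.0
```

Request:
{"api": "apply_moves", "payload": {
  "commands": [
    [0,0,0,-0.03,-0.03,0,88],
    [0,0,0,-0.06,-0.06,0,88],
    [0,0,0,-0.08,-0.09,0,88],
    [0,0,0,-0.08,-0.12,0,88],
    [0,0,0,-0.08,-0.15,0,88]
  ]
}}

```text
time: 24.2
tool_pos: [0.3368, -0.053, 0.253]
ee_rot: [3.14, -0.005, 0.005]
wrist_force: [-1.0, -0.1, -0.2]
width: 0.0826
finger_force: 0.0
```

```bash
python3 m.py;python3 - <<'E'
from h import *
s=cam("side");c=cam("top")
a=cv2.resize(c[0]["pixels"][120:190,230:310,::-1],None,fx=5,fy=5,interpolation=cv2.INTER_CUBIC)
b=cv2.resize(s[0]["pixels"][180:250,220:300,::-1],None,fx=5,fy=5,interpolation=cv2.INTER_CUBIC)
cv2.imwrite("pics/end.png",np.clip(np.hstack([a,b])*1.8,0,255).astype(np.uint8))
E
```

```text
bin_mid {'side': [(array([262.2, 220.7]), 0.72)], 'top': [(array([261.5, 168.6]), 0.73)]}
    [0.5948 0.2394 0.1066] [0.0043 0.0043]
bin_lip {'side': [(array([241. , 203.5]), 0.72)], 'top': [(array([263.2, 140.2]), 0.94)]}
    [0.6662 0.2345 0.137 ] [0.0003 0.0003]
stop {'side': [(array([258. , 206.4]), 0.4)], 'top': [(array([279.3, 150.7]), 0.4)]}
    [0.6422 0.1948 0.1175] [0.0008 0.0008]
rail_mark {'side': [(array([235.6, 205.5]), 0.56)], 'top': [(array([247. , 147.3]), 0.75)]}
    [0.6459 0.2738 0.1527] [0.0004 0.0004]
[ 0.33735726 -0.05113828  0.25085823] [-3.14158272e+00 -1.27635677e-04  6.83957951e-03] [ 0.42562454 -0.24208163  0.20323798] 0.08237186301488447 0.0
```

View pics/end.png

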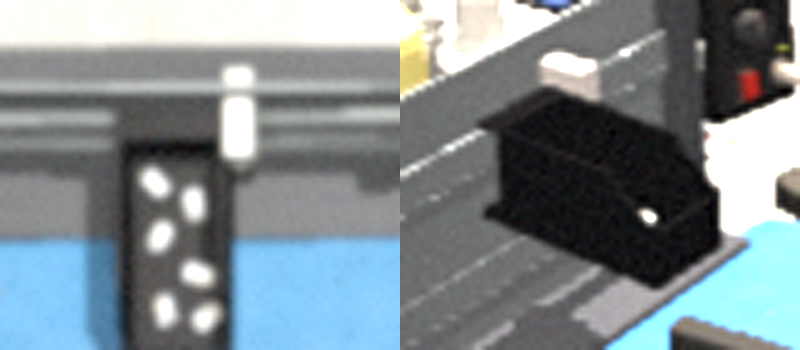

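Run:
```python
from h import *
c=cam("top"); g=cv2.cvtColor(c[0]["pixels"],cv2.COLOR_RGB2GRAY)
for r in (141,143,145,147,149,158,175,180): print(r,g[r,248:286].tolist())
sx=.1977
for y0 in(.2327,.2357):
  for x,z in((.66,.146),(.64,.146),(.60,.141),(.56,.135)):
    print(y0,x,[proj(c,[x,y0+k,z]).round(1).tolist() for k in(.028,-.028)])
print("stop", [proj(c,[.634,sx+k,.161]).round(1).tolist() for k in(.007,-.007)],[proj(c,[.634,sx+k,.145]).round(1).tolist() for k in(.007,-.007)])
```

```text
141 [59, 60, 60, 57, 54, 48, 47, 44, 47, 46, 46, 45, 46, 45, 46, 46, 43, 46, 45, 46, 46, 47, 48, 46, 49, 59, 109, 155, 173, 177, 176, 163, 130, 84, 63, 60, 60, 59]
143 [96, 96, 96, 91, 76, 58, 46, 46, 47, 44, 47, 48, 48, 47, 46, 48, 45, 49, 50, 50, 48, 49, 48, 48, 51, 62, 109, 157, 175, 179, 179, 167, 133, 96, 87, 87, 93, 91]
145 [69, 69, 67, 65, 57, 51, 50, 49, 46, 47, 47, 49, 49, 50, 49, 49, 48, 49, 50, 49, 50, 50, 50, 50, 52, 61, 111, 157, 176, 179, 180, 168, 132, 92, 68, 64, 65, 64]
147 [70, 69, 67, 64, 59, 48, 43, 37, 38, 37, 40, 37, 37, 35, 39, 38, 37, 39, 37, 40, 40, 38, 41, 39, 41, 54, 111, 157, 176, 180, 180, 169, 136, 92, 72, 65, 70, 76]
149 [75, 78, 76, 69, 58, 49, 30, 13, 18, 14, 18, 15, 11, 7, 13, 6, 11, 11, 12, 12, 10, 7, 15, 8, 13, 44, 108, 154, 174, 178, 177, 166, 132, 94, 76, 72, 73, 74]
158 [53, 49, 50, 47, 44, 39, 29, 21, 34, 45, 59, 85, 118, 138, 134, 107, 75, 60, 88, 125, 140, 132, 97, 54, 33, 34, 39, 35, 46, 67, 78, 80, 79, 79, 81, 83, 80, 81]
175 [73, 67, 67, 63, 55, 49, 34, 22, 31, 43, 48, 48, 47, 47, 50, 50, 49, 60, 97, 135, 148, 152, 152, 136, 99, 59, 40, 38, 62, 90, 105, 106, 108, 107, 106, 105, 105, 104]
180 [70, 69, 67, 65, 61, 44, 27, 11, 28, 45, 47, 56, 83, 123, 149, 150, 117, 72, 52, 51, 49, 58, 66, 75, 77, 61, 39, 32, 62, 91, 105, 109, 108, 106, 105, 105, 105, 107]
0.2327 0.66 [[252.5, 142.1], [274.8, 142.0]]
0.2327 0.64 [[252.5, 150.0], [274.9, 149.8]]
0.2327 0.6 [[252.7, 166.1], [275.0, 165.9]]
0.2327 0.56 [[252.9, 182.2], [275.2, 182.0]]
0.2357 0.66 [[251.3, 142.1], [273.6, 142.0]]
0.2357 0.64 [[251.3, 150.0], [273.7, 149.8]]
0.2357 0.6 [[251.5, 166.1], [273.8, 166.0]]
0.2357 0.56 [[251.7, 182.2], [274.0, 182.0]]
stop [[274.4, 151.2], [280.1, 151.1]] [[274.9, 152.3], [280.5, 152.2]]
```

```bash
python3 -c "
from bench import *
print(close_job())"
```

```text
the job is handed in; nothing more can be done
None
```

The bin hangs on the upper rail with its lip behind the tongue and its right side against the stop, within what the images resolve. It is released with the arm clear, the tin, reel and cutters were not approached, and the job was handed in at about 24 s; no verdict came back.

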